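# Unlatch the bench switch box and swing its panel open

## Robot

A 7-joint arm with a two-finger parallel gripper is mounted at the origin on the work surface. World frame = base frame: x ahead of the robot, y to its left, z up, the work surface at z = 0. Lengths are in m, angles in rad, forces in N, time in s.
With the tool pointing down it reaches from about 0.4 to 0.9 m from the base axis. Payload 5.5 kg.
Tool frame: the origin (TCP) lies midway between the tips of the shut fingers; the grasp point (between the pads) lies 19 mm behind it (manip.grip_depth is the distance from the TCP to the grasp point, in m); z points along the fingers, x is the direction in which the jaws open and shut, and the axes are right-handed (so a half turn about z gives the same grasp; the last joint's range is limited). The gripper opens to 92 mm and grips with 3 to 60 N. Pads are 19 mm wide; open, the fingers measure 130 mm over their backs; the gripper's body (75 mm by 190 mm) begins 47 mm behind the grasp point.
Start: joints at [1.411, 0.501, -0.427, 1.55, 0.221, 1.138, -0.21], TCP at [0.267, -0.593, 0.227] pointing down, gripper open.
Joint ranges: [-2.88, 2.88], [-0.31, 2.03], [-1.54, 1.56], [0.2, 2.42], [-1.41, 4.55], [0.19, 2.02], [-2.57, 2.57]. Speed limits (rad/s): [2.57, 2.57, 3.14, 3.14, 3.14, 3.14, 3.14].

## Interface

Orientations are given as a unit quaternion [x, y, z, w].
In Python, from bench import manip, effector, viewer gives the robot as it stands. Calls block until the motion is done:
- manip.move_pose(position, orientation): joint-space move of the TCP to a pose.
- manip.servo_line(position, ori=None, vel=0.15): straight line of the TCP; ori=None keeps the orientation; vel is the mean speed in m/s.
- manip.movej(angles): joint-space move.
- effector.open_jaws() and effector.close(f_grip=None): open the fingers fully, or close them until they stop; f_grip is the grip in N (None keeps the last).
- manip.sleep(seconds).
- manip.solve_ik(position, orientation): joint angles nearest the present ones, or None.
- viewer.get_image(name): name is "side" or "top" or "wrist"; returns the picture (400x640x3 uint8, red, green, blue); there is no depth.
- viewer.get_calibration(name): a dict with "vfov" (degrees; the focal length in pixels is half the picture's height over the tangent of half this angle, whatever the lens; pixels are square), "cx", "cy" (the principal point, pixels), "eye" and "attitude" of the camera in the world. Camera axes: x right, y down, z forward; pixel columns grow to the right and rows downward; lengths in m; the calibration is good to about 2 mm. A picture is of the moment at which its call begins: read the wrist's pose just before it. get_calibration takes no time and is no camera call; for the wrist camera it gives the pose at the moment of the call.
A pose or a line that the arm cannot do raises manip.PlanningError and nothing moves.
- manip.hand_in(): hands the job in, once; it reports no verdict.
Readings, each from a call of its own:
- manip.current_clock(): time.
- manip.current_q(): joint angles.
- manip.current_joint_velocities(): joint speeds.
- manip.current_tau(): joint torques, N m.
- manip.current_tool_pos(): TCP position.
- manip.current_tcp_rot(): TCP orientation.
- manip.current_force(): force on the tool from outside, world axes, zero at the start.
- manip.current_wrist_torque(): the same for the moment, N m.
- manip.current_finger_gap(): finger opening in m.
Only numpy, scipy, OpenCV 4.12 (cv2) and the standard library are available. Lean on these libraries where they do the work, as an engineer would, in place of code of your own. Each camera call takes 0.05 s, during which the arm holds its last target.

## Task

A breaker of the carving bench has tripped. On the larger of the two grey switch boxes, turn the T-handled key clockwise to the end of its quarter turn, then lift the panel by its bar handle and leave it standing well open, at least 70 degrees, with the key still turned. Do not force the panel while it is latched, and leave the smaller box locked.

Things in the scene. Friction and masses are not known exactly. Their poses are not given: they have to be found in the camera images.
- large_box: larger of two low grey steel switch boxes fixed to the bench: 220 mm deep (x), 260 wide (y), 100 high, topped by a flat 6 mm panel (upper face at 106.5 mm). Origin: centre of its underside; x points from front edge to hinge, away from the robot (yaw within 0.25 rad), y left. Key axis at (-65, +75) mm. Panel hinge line: parallel to y at x = +110, z = 100.5 mm. The inside holds breakers.
- large_key_bar (a point): centre of the larger box's key handle, 36 mm above its panel at the left front: a steel T-bar 46 mm long, 10 thick, 18 high, on a 12 mm round shank. Its x runs along the bar: at key angle 0 the bar lies along the box's x, at pi/2 along the box's y.
- large_handle (a point): centre of the panel's lifting handle, at the right front: a round steel bar 11 mm thick, 101 mm long along the box's y, 35 mm off the panel on a thin post 38 mm either side of its centre. With the panel shut it lies at (-75, -60, 141.5) mm in the box's frame.
- large_key (a joint): angle (rad) of the T-handled key in the larger box's quarter-turn cam latch: 0 locked, pi/2 end stop, unlocked; grows clockwise seen from above; starts between 0.1 and 0.35. Up to about 1.12 its cam holds the panel shut. Light friction (0.06 N m) keeps it where it is left.
- large_panel (a joint): opening angle (rad) of the larger box's panel (about 0.35 kg): 0 shut, 1.57 upright, stop at 1.75; the front edge swings up and back about the far hinge. The hinge is stiff: the panel stays where it is left and takes about 6 N at the handle to lift.
- small_key (a joint): angle (rad) of the like key in the smaller box (160 mm deep, 170 wide, 100 high), which looks alike and stands to the left or right of the larger one. Same scale, starts between 0.1 and 0.35; it is to stay as it is.

How it is judged:
By the outcome, as a careful person would: the job done as asked, in the order asked, and still so for the second after the job is handed in, with the robot touching nothing.
It also fails if it takes over 43 s, if anything falls off the work surface, if the arm or the gripper's body presses on something with over 40 N, if the wrist force passes 120 N, or if a joint passes its speed limit or range.

## Working session

There is one attempt and no reset: what is moved stays moved. The work goes in short steps, each a Python script; the robot and the scene stay as the last script left them, time stands still between calls to the robot, and variables do not carry over. Pictures are saved under pics/ and viewed, and the job is handed in when it is done.

```bash
mkdir -p pics; python3 - <<'E'
from bench import manip, effector, viewer
import cv2
for n in ("side","top","wrist"):
    c=viewer.get_calibration(n); print(n,c)
    cv2.imwrite(f"pics/{n}0.png",viewer.get_image(n)[:,:,::-1])
print(manip.current_clock(),manip.grip_depth,manip.current_tcp_rot(),manip.current_finger_gap())
E
```

```text
side {'vfov': 55.718651548811465, 'cx': 312.69539905295096, 'cy': 191.00662490698423, 'eye': array([0.38941896, 0.4945376 , 0.64480177]), 'attitude': array([-0.16744349,  0.90316504, -0.39052811,  0.06118315])}
top {'vfov': 48.7787815257923, 'cx': 320.0051131171585, 'cy': 199.54359321712562, 'eye': array([ 0.40607557, -0.01362721,  1.09556483]), 'attitude': array([-0.70303845,  0.70561894, -0.06316558,  0.06203995])}
wrist {'vfov': 66.93969938196031, 'cx': 322.40465938083753, 'cy': 191.666338343541, 'eye': array([ 0.33176824, -0.56268135,  0.38381832]), 'attitude': array([ 0.83243519, -0.53800059, -0.07291767,  0.11086046])}
0.15 0.0188 [ 8.39747406e-01 -5.42976722e-01 -6.27814438e-04 -4.22779070e-04] 0.09140035452977238
```

View pics/top0.png

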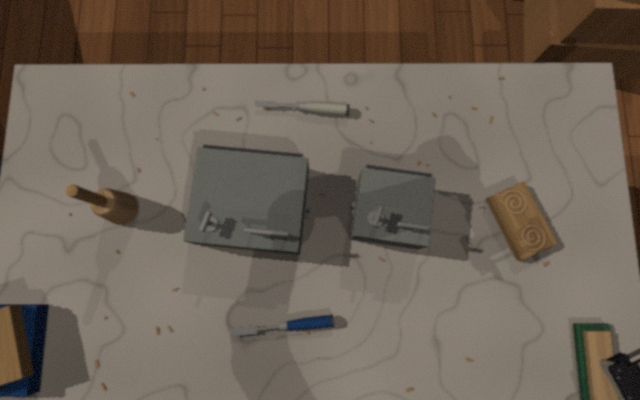

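View pics/side0.png

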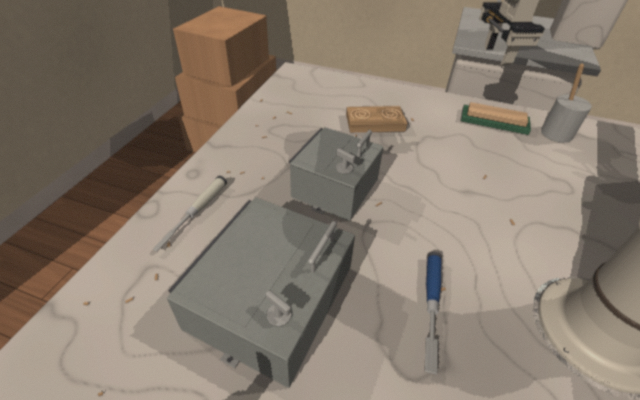

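The larger box is at top-view px (247,200), with its key near (207,220) and handle near (268,233). The smaller box is to its right at (395,205). I'll zoom in to get exact features.

```bash
python3 - <<'E'
import cv2
a=cv2.imread("pics/top0.png")[135:265,170:330]
cv2.imwrite("pics/topz.png",cv2.convertScaleAbs(cv2.resize(a,None,fx=4.6,fy=4.6,interpolation=cv2.INTER_CUBIC),alpha=1.5))
a=cv2.imread("pics/side0.png")[190:390,165:365]
cv2.imwrite("pics/sidez.png",cv2.convertScaleAbs(cv2.resize(a,None,fx=3,fy=3,interpolation=cv2.INTER_CUBIC),alpha=1.4))
E
```

```text
(no output)
```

View pics/topz.png

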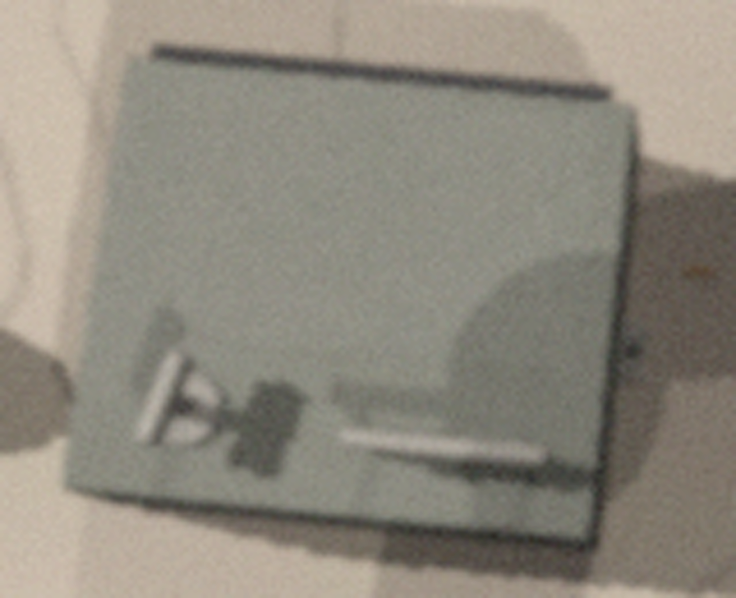

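View pics/sidez.png

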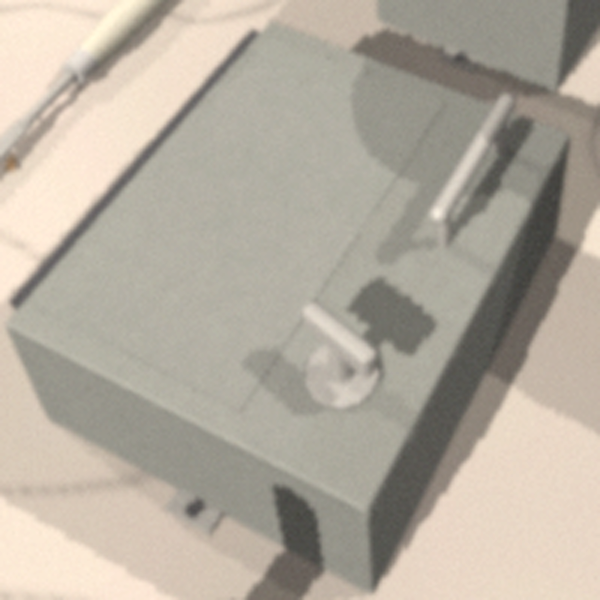

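```bash
cat > h.py <<'E'
import numpy as np
from scipy.spatial.transform import Rotation as R
def ray(c,p):
    f=200/np.tan(np.radians(c["vfov"])/2)
    d=R.from_quat(c["attitude"]).apply([(p[0]-c["cx"])/f,(p[1]-c["cy"])/f,1.0]); return c["eye"],d
def onz(c,p,z):
    e,d=ray(c,p); return e+d*(z-e[2])/d[2]
def tri(c1,p1,c2,p2):
    e1,d1=ray(c1,p1);e2,d2=ray(c2,p2)
    s=np.linalg.lstsq(np.c_[d1,-d2],e2-e1,rcond=None)[0]
    a=e1+s[0]*d1;b=e2+s[1]*d2; return (a+b)/2,np.linalg.norm(a-b)
E
python3 - <<'E'
from bench import viewer
from h import *
np.set_printoptions(precision=4,suppress=True)
T=viewer.get_calibration("top");S=viewer.get_calibration("side")
t=lambda u,v:(u/4.6+170-.5+.5/4.6,v/4.6+135-.5+.5/4.6); s=lambda u,v:(u/3+165-.33,v/3+190-.33)
ct=[(130,57),(637,108),(592,545),(65,490)]; cs=[(270,22),(570,138),(375,510),(10,320)]
cs=[cs[0],cs[1],cs[2],cs[3]]
P=np.array([onz(T,t(*p),.1065) for p in ct]); print("top corners",P,P.mean(0))
Q=np.array([onz(S,s(*p),.1065) for p in cs]); print("side corners",Q,Q.mean(0))
for C in (P,):
  for i in range(4):
    d=C[(i+1)%4]-C[i]; print(np.linalg.norm(d),np.arctan2(d[1],d[0]))
for i in range(4):
  d=Q[(i+1)%4]-Q[i]; print("side",np.linalg.norm(d),np.arctan2(d[1],d[0]))
for nm,a,b,z in (("handle",[(342,434),(548,455)],[(437,215),(507,97)],.1415),("key",[(178,355),(147,440)],[(308,308),(370,360)],.149)):
  for u,v in zip(a,b): print(nm,onz(T,t(*u),z),onz(S,s(*v),z),tri(T,t(*u),S,s(*v)))
E
```

```text
top corners [[0.7085 0.2682 0.1065]
 [0.681  0.0117 0.1065]
 [0.4622 0.0333 0.1065]
 [0.4898 0.2899 0.1065]] [0.5854 0.1508 0.1065]
side corners [[0.6814 0.0183 0.1065]
 [0.4644 0.0418 0.1065]
 [0.4877 0.2931 0.1065]
 [0.7065 0.2707 0.1065]] [0.585  0.156  0.1065]
0.2579373014133951 -1.6777501426446964
0.21982998495407793 3.0432180578550545
0.25812344027167855 1.463777664941294
0.21981172907886315 -0.09922071931899525
side 0.2183127337365293 3.0338893472345734
side 0.252356395656562 1.4783836518180866
side 0.21994179518249707 -0.10205308415837551
side 0.2535794406296947 -1.669693649185302
handle [0.5127 0.1499 0.1415] [0.5117 0.1494 0.1415] (array([0.5122, 0.1497, 0.1418]), np.float64(0.001107132500487816))
handle [0.5025 0.0526 0.1415] [0.5031 0.0545 0.1415] (array([0.5031, 0.0528, 0.1395]), np.float64(0.0009402369124250627))
key [0.5496 0.2269 0.149 ] [0.5494 0.23   0.149 ] (array([0.5504, 0.2279, 0.1451]), np.float64(0.00048799933281886023))
key [0.5094 0.2397 0.149 ] [0.5098 0.2448 0.149 ] (array([0.5107, 0.2415, 0.1427]), np.float64(0.0012369095696485735))
```

```bash
cat >> h.py <<'E'
YAW=-0.103
KEY=np.array([0.530,0.234,0.1425]); HND=np.array([0.5065,0.1005,0.1415])
def down(jaw): # tool z down, tool x at angle jaw in the world
    x=np.array([np.cos(jaw),np.sin(jaw),0]); z=np.array([0,0,-1.]); return R.from_matrix(np.c_[x,np.cross(z,x),z])
# panel arc: box frame axes
BX=np.array([np.cos(YAW),np.sin(YAW),0]); BY=np.array([-np.sin(YAW),np.cos(YAW),0])
GD=0.0188
def arc(th,hnd,rot0,frac=1.0,extra=0.0):
    """TCP pose at panel angle th; hnd = handle centre shut"""
    hinge=hnd+0.185*BX-np.array([0,0,.041])
    # opening: front edge (-x) goes up = rotation about +y by positive angle ( -x -> +z )
    r=R.from_rotvec(BY*th); p=hinge+r.apply(hnd-hinge)
    o=R.from_rotvec(BY*(-0+frac*th+extra))*rot0
    return p+o.apply([0,0,GD]),o.as_quat()
E
python3 - <<'E'
from bench import manip
from h import *
np.set_printoptions(precision=3,suppress=True)
for k in (0.22,):
  for s in (0,np.pi):
    for a in (k,np.pi/2):
      j=YAW-a+np.pi/2+s
      o=down(j).as_quat()
      print("key",a,s,[manip.solve_ik(KEY+[0,0,-GD+dz],o) for dz in (0,.12)])
for s in (0,np.pi):
  r0=down(YAW+s)
  for frac in (1,.7,.4):
   for th in (0,.4,.8,1.1,1.4):
    p,o=arc(th,HND,r0,frac); print("arc",s,frac,th,p,manip.solve_ik(p,o))
E
```

```text
key 0.22 0 [array([ 0.283,  0.711, -1.035,  1.806,  0.705,  1.047,  0.222]), array([ 0.425,  0.679, -1.299,  1.699,  0.678,  1.301,  0.234])]
key 1.5707963267948966 0 [array([ 0.256,  0.685, -0.988,  1.807,  0.666,  1.024, -1.1  ]), array([ 0.425,  0.679, -1.299,  1.699,  0.678,  1.301, -1.117])]
key 0.22 3.141592653589793 [array([-0.647,  0.471,  0.236,  1.838, -0.142,  0.849, -2.235]), array([ 0.025,  0.389, -0.622,  1.71 ,  0.248,  1.122, -2.564])]
key 1.5707963267948966 3.141592653589793 [array([ 0.405,  0.907, -1.304,  1.803,  0.943,  1.22 ,  1.848]), array([ 0.425,  0.679, -1.299,  1.699,  0.678,  1.301,  2.025])]
arc 0 1 0 [0.506 0.101 0.123] [ 0.573  0.61  -1.059  1.96   0.654  0.963 -0.912]
arc 0 1 0.4 [0.53  0.098 0.193] [ 0.472  0.805 -1.018  1.522  0.439  1.518 -0.708]
arc 0 1 0.8 [0.578 0.093 0.249] [ 0.087  0.937 -0.427  1.     0.051  2.011 -0.413]
arc 0 1 1.1 [0.627 0.088 0.275] None
arc 0 1 1.4 [0.681 0.082 0.287] None
arc 0 0.7 0 [0.506 0.101 0.123] [ 0.573  0.61  -1.059  1.96   0.654  0.963 -0.912]
arc 0 0.7 0.4 [0.532 0.098 0.192] [ 0.479  0.7   -0.98   1.616  0.42
[... 1125 characters left out ...]
304  1.612  0.669  1.51   2.25 ]
arc 3.141592653589793 0.7 0.8 [0.582 0.093 0.246] [ 0.45   1.089 -1.308  1.179  0.627  1.934  2.316]
arc 3.141592653589793 0.7 1.1 [0.63  0.088 0.27 ] None
arc 3.141592653589793 0.7 1.4 [0.684 0.082 0.279] None
arc 3.141592653589793 0.4 0 [0.506 0.101 0.123] [ 0.698  0.792 -1.301  1.957  0.87   1.115  2.06 ]
arc 3.141592653589793 0.4 0.4 [0.534 0.098 0.192] [ 0.652  0.816 -1.302  1.707  0.691  1.379  2.236]
arc 3.141592653589793 0.4 0.8 [0.586 0.092 0.244] [ 0.539  0.942 -1.306  1.381  0.666  1.692  2.314]
arc 3.141592653589793 0.4 1.1 [0.635 0.087 0.267] [ 0.414  1.063 -1.308  1.08   0.705  1.928  2.374]
arc 3.141592653589793 0.4 1.4 [0.689 0.082 0.274] None
```

```bash
python3 - <<'E'
from bench import manip, effector, viewer
from h import *
import cv2
np.set_printoptions(precision=4,suppress=True)
p=manip.current_tool_pos(); manip.servo_line([p[0],p[1],.33],vel=.2)
manip.move_pose([KEY[0]-.03,KEY[1]-.02,.26],down(YAW-.22+np.pi/2).as_quat())
print(manip.current_clock(),manip.current_q(),manip.current_tool_pos(),manip.current_force())
W=viewer.get_calibration("wrist"); im=viewer.get_image("wrist"); np.save("w1.npy",W,allow_pickle=True)
cv2.imwrite("pics/w1.png",cv2.convertScaleAbs(im[:,:,::-1],alpha=1.4))
E
```

```text
3.775 [ 0.4973  0.5634 -1.2934  1.7652  0.5703  1.2593  0.3027] [0.5006 0.213  0.2599] [ 0.032  -0.7162  0.077 ]
```

View pics/w1.png

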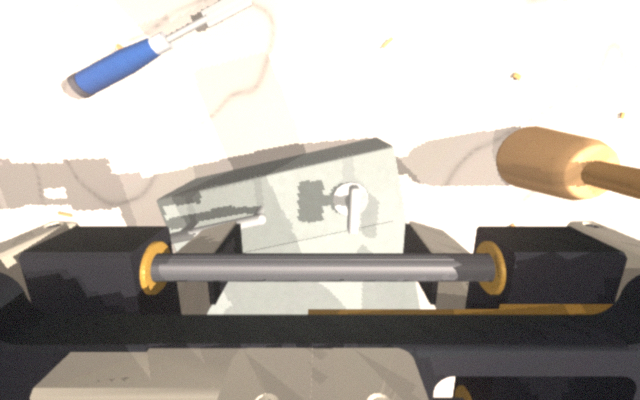

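```bash
python3 - <<'E'
import cv2
a=cv2.imread("pics/w1.png")[130:260,150:420]
cv2.imwrite("pics/w1z.png",cv2.convertScaleAbs(cv2.resize(a,None,fx=2.9,fy=2.9,interpolation=cv2.INTER_CUBIC),alpha=.9))
E
```

```text
(no output)
```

View pics/w1z.png

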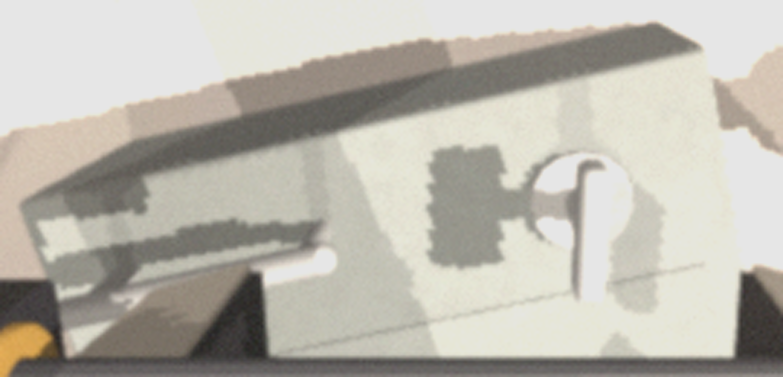

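```bash
python3 - <<'E'
from h import *
np.set_printoptions(precision=4,suppress=True)
W=np.load("w1.npy",allow_pickle=True).item()
w=lambda u,v:(u/2.9+150-.33,v/2.9+130-.33)
k1,k2=onz(W,w(593,168),.1515),onz(W,w(592,301),.1515)
print("bar",k1,k2,(k1+k2)/2,np.linalg.norm(k1-k2),np.arctan2(*(k2-k1)[1::-1]))
print("handle left end",onz(W,w(333,260),.1415))
a,b=onz(W,w(703,47),.1065),onz(W,w(22,205),.1065)
print("front corners",a,b,np.linalg.norm(a-b),np.arctan2(*(a-b)[1::-1])-np.pi/2)
for y in (YAW,-0.11):
  for c,s in ((a,130),(b,-130)):
    r=lambda X,Y:np.array([X*np.cos(y)-Y*np.sin(y),X*np.sin(y)+Y*np.cos(y)])/1000
    o=c[:2]-r(-110,s); print(y,"centre",o,"key",o+r(-65,75),"hnd",o+r(-75,-60))
E
```

```text
bar [0.5088 0.2418 0.1515] [0.5518 0.2283 0.1515] [0.5303 0.235  0.1515] 0.04499984644803549 -0.3044541745374372
handle left end [0.5143 0.1501 0.1415]
front corners [0.4917 0.2925 0.1065] [0.4674 0.0379 0.1065] 0.2557961540230448 -0.0949550693354535
-0.103 centre [0.5877 0.1519] key [0.5308 0.2332] hnd [0.5069 0.0999]
-0.103 centre [0.5902 0.1559] key [0.5332 0.2371] hnd [0.5094 0.1039]
-0.11 centre [0.5867 0.1512] key [0.5303 0.2329] hnd [0.5056 0.0998]
-0.11 centre [0.591 0.155] key [0.5346 0.2367] hnd [0.5099 0.1036]
```

```bash
sed -i 's/^KEY=.*/KEY=np.array([0.5305,0.2345,0.1425]); HND=np.array([0.508,0.101,0.1415])/' h.py
python3 - <<'E'
from bench import manip, effector, viewer
from h import *
import cv2
np.set_printoptions(precision=4,suppress=True)
o=down(-.31+np.pi/2).as_quat()
manip.servo_line([KEY[0],KEY[1],.20],o,vel=.12)
manip.servo_line([KEY[0],KEY[1],KEY[2]-GD+.002],vel=.1)
print(manip.current_clock(),manip.current_force())
effector.close(f_grip=20)
print(manip.current_clock(),manip.current_q(),manip.current_tool_pos(),manip.current_force(),manip.current_wrist_torque(),manip.current_finger_gap())
for n in("side","top"): cv2.imwrite(f"pics/{n}1.png",cv2.convertScaleAbs(viewer.get_image(n)[:,:,::-1],alpha=1.4))
E
```

```text
5.45 [-0.3193  1.0303  1.0783]
6.6833 [ 0.3198  0.752  -1.1053  1.8022  0.7613  1.087   0.1943] [0.5304 0.2341 0.1256] [-1.9212 -2.0114  0.789 ] [-0.2751  0.0924 -0.02  ] 0.010930255476260272
```

View pics/side1.png

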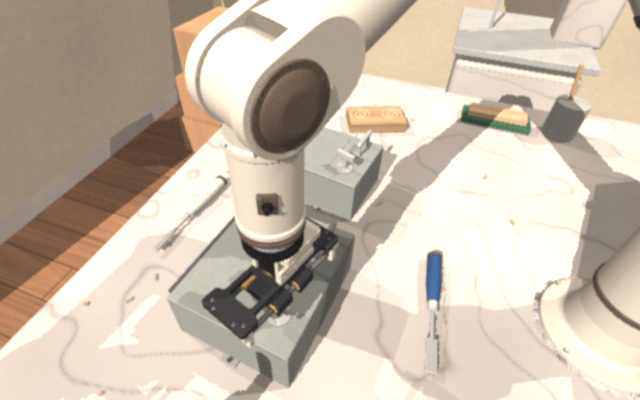

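The fingers hold the bar (gap 10.9 mm) and the side forces are small. Next I turn it with the last joint only, watching the moment.

```bash
python3 - <<'E'
from bench import manip, effector, viewer
from h import *
np.set_printoptions(precision=3,suppress=True)
q0=np.array(manip.current_q())
for d in (.35,.7,1.05,1.25,1.33,1.37,1.41,1.45):
    q=q0.copy(); q[6]-=d; manip.movej(q)
    x=R.from_quat(manip.current_tcp_rot()).as_matrix()[:,0]
    T=manip.current_wrist_torque()
    print(d,manip.current_clock(),np.arctan2(x[1],x[0]),manip.current_force(),T,manip.current_tau()[6],manip.current_q()[6]-q[6],flush=True)
    if d>1.2 and abs(T[2])>.6: break
E
```

```text
0.35 7.2083 0.9142706588279929 [-1.199 -1.437  0.815] [-0.057 -0.114  0.019] -0.2753641828894615 0.0036047633633124465
0.7 7.6333 0.5660730693196272 [ 0.607 -0.161  0.626] [-0.019 -0.195  0.004] -0.25420278310775757 0.0053864491517284785
1.05 8.0583 0.2167592242382377 [ 1.379 -0.015 -0.559] [ 0.054 -0.325  0.039] -0.24799039587378502 0.006047248870953648
1.25 8.3667 0.017533732238695966 [ 1.724  0.943 -1.234] [ 0.134 -0.528  0.001] -0.38481499068439007 0.006934400384999595
1.33 8.6167 -0.06386634598541616 [ 2.288  1.179 -1.812] [ 0.174 -0.629  0.073] -0.2747656870633364 0.005529912910205326
1.37 8.8667 -0.10556679199739438 [ 2.914  1.014 -2.063] [ 0.249 -0.742  0.122] -0.2103222208097577 0.0037611919433302443
1.41 9.1167 -0.14656622219707552 [ 2.439  1.852 -2.409] [ 0.425 -0.882  0.104] -0.2403522189706564 0.0027771951298456443
1.45 9.3667 -0.18683456387291003 [ 4.04   2.745 -1.718] [ 0.478 -1.04   0.214] -0.33379845321178436 0.002410742597303006
```

```bash
python3 - <<'E'
from bench import manip, effector, viewer
from h import *
import cv2
np.set_printoptions(precision=3,suppress=True)
q=np.array(manip.current_q())
for d in (.05,.05):
    q[6]-=d; manip.movej(q)
    x=R.from_quat(manip.current_tcp_rot()).as_matrix()[:,0]
    T=manip.current_wrist_torque()
    print(manip.current_clock(),np.arctan2(x[1],x[0]),manip.current_force(),T,manip.current_finger_gap(),flush=True)
    if abs(T[2])>.6: break
effector.open_jaws()
p=manip.current_tool_pos(); manip.servo_line([p[0],p[1],.22],vel=.15)
o=down(YAW).as_quat()
manip.servo_line([HND[0]-.02,HND[1]+.04,.27],o,vel=.2)
W=viewer.get_calibration("wrist"); im=viewer.get_image("wrist"); np.save("w2.npy",W,allow_pickle=True)
cv2.imwrite("pics/w2.png",im[:,:,::-1])
for n in("side","top"): cv2.imwrite(f"pics/{n}2.png",cv2.convertScaleAbs(viewer.get_image(n)[:,:,::-1],alpha=1.4))
print(manip.current_clock())
E
```

```text
9.6167 -0.23418309818980035 [ 4.04   0.248 -0.955] [ 0.211 -0.828  0.329] 0.011516774681980478
9.8667 -0.2839775613685721 [ 3.696  1.728 -0.608] [ 0.29  -0.754  0.494] 0.01208607059209409
12.8333
```

View pics/w2.png

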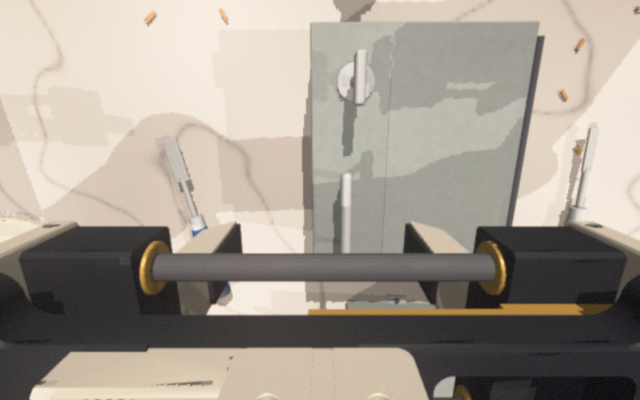

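View pics/side2.png

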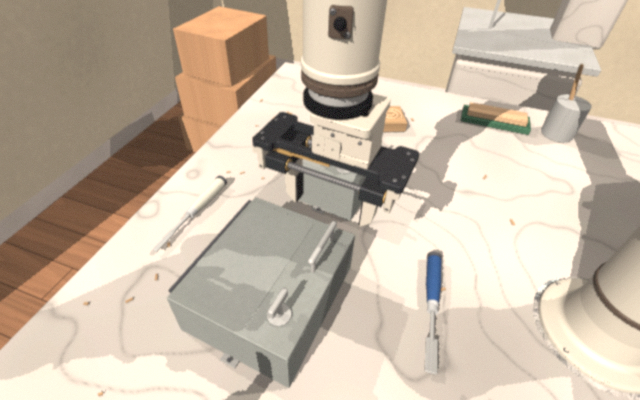

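The key bar, at (361,52)–(360,102) in the wrist view, is now parallel to the panel's front edge. I'll measure it and the handle's position.

```bash
python3 - <<'E'
from h import *
import cv2
np.set_printoptions(precision=4,suppress=True)
W=np.load("w2.npy",allow_pickle=True).item()
k1,k2=onz(W,(361,53),.1515),onz(W,(359.5,102),.1515); d=k1-k2
print("bar",k1,k2,(k1+k2)/2,np.linalg.norm(d),np.arctan2(d[1],d[0])-np.pi/2)
a,b=onz(W,(347.5,174),.147),onz(W,(346.5,225),.147); d=a-b
print("hnd left end",a,"dir",np.arctan2(d[1],d[0])-np.pi/2)
a,b=onz(W,(310,24),.1065),onz(W,(313.5,225),.1065); d=a-b
print("front left corner",a,"dir",np.arctan2(d[1],d[0])-np.pi/2)
a=cv2.imread("pics/w2.png")[15:245,300:400]
cv2.imwrite("pics/w2z.png",cv2.resize(a,None,fx=2.6,fy=2.6))
E
```

```text
bar [0.533  0.2542 0.1515] [0.5289 0.2149 0.1515] [0.531  0.2345 0.1515] 0.0394976036228586 -0.10367607588076888
hnd left end [0.5135 0.1509 0.147 ] dir -0.10140809858694344
front left corner [0.4924 0.2915 0.1065] dir -0.09545944076469359
```

View pics/w2z.png

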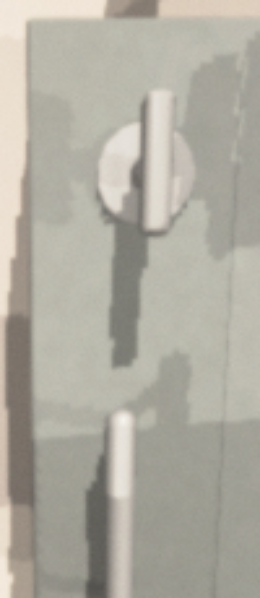

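Key bar yaw is −0.104 and the handle's is −0.101, so the key is at its stop. The handle centre is about (0.508, 0.101). Now I grip the handle and lift along the hinge arc.

```bash
sed -i 's/^GD=.*/GD=0.0145/' h.py
python3 - <<'E'
from bench import manip, effector, viewer
from h import *
import cv2
np.set_printoptions(precision=3,suppress=True)
r0=down(YAW)
p,o=arc(0,HND,r0,.4)
manip.servo_line(p+[0,0,.06],o,vel=.2)
manip.servo_line(p,o,vel=.12)
effector.close(f_grip=15)
print(manip.current_clock(),manip.current_force(),manip.current_wrist_torque(),manip.current_finger_gap())
for th in (.12,.28):
    p,o=arc(th,HND,r0,.4); manip.servo_line(p,o,vel=.12)
    print(th,manip.current_clock(),manip.current_force(),manip.current_wrist_torque(),manip.current_finger_gap(),flush=True)
    if np.linalg.norm(manip.current_force())>25: break
for n in("side",): cv2.imwrite(f"pics/{n}3.png",cv2.convertScaleAbs(viewer.get_image(n)[:,:,::-1],alpha=1.4))
E
```

```text
15.3417 [-2.668 -0.531  3.048] [-0.092  0.654  0.007] 0.010582798691436055
0.12 15.6833 [-4.855  0.004  2.268] [-0.018  0.795  0.007] 0.009966026916555022
0.28 16.0833 [-4.996 -0.751  2.923] [-0.08   1.138  0.031] 0.01027081263535786
```

View pics/side3.png

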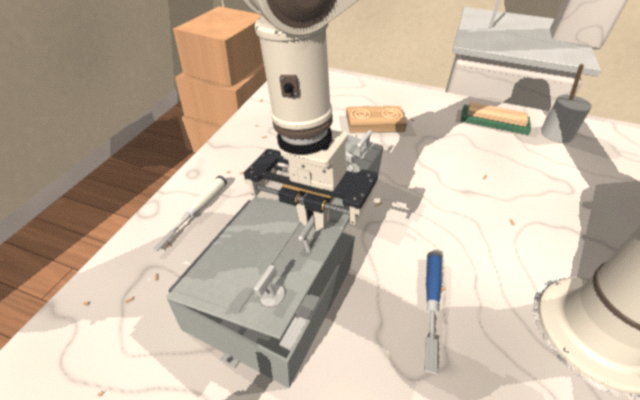

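The panel is rising and the key stays turned. I'll continue the arc.

```bash
python3 - <<'E'
from bench import manip, effector, viewer
from h import *
import cv2
np.set_printoptions(precision=3,suppress=True)
r0=down(YAW)
for th in (.42,.56,.7,.85,1.0,1.1):
    p,o=arc(th,HND,r0,.4)
    try: manip.servo_line(p,o,vel=.15)
    except manip.PlanningError as e: print(th,e); break
    print(th,manip.current_clock(),manip.current_force(),manip.current_wrist_torque(),manip.current_finger_gap(),flush=True)
    if np.linalg.norm(manip.current_force())>35: break
for n in("side",): cv2.imwrite(f"pics/{n}4.png",cv2.convertScaleAbs(viewer.get_image(n)[:,:,::-1],alpha=1.4))
print(manip.current_q())
E
```

```text
0.42 16.4583 [-6.816 -0.93   5.097] [-0.152  1.446  0.046] 0.010513186886279734
0.56 16.7833 [-7.456 -1.626  7.303] [-0.339  1.662  0.164] 0.01024947153939142
0.7 17.1083 [-7.283 -1.762  9.632] [-0.434  1.77   0.139] 0.010562556115742569
0.85 17.4417 [-5.338 -2.552 11.801] [-0.479  1.74   0.197] 0.010557344932036097
1.0 17.775 [-3.867 -1.668 12.924] [-0.357  1.43   0.179] 0.010333118595109452
1.1 18.05 [-2.926 -2.146 13.176] [-0.279  1.273  0.229] 0.009955358601899783
[ 0.366  0.976 -1.125  1.061  0.573  1.88  -0.682]
```

View pics/side4.png

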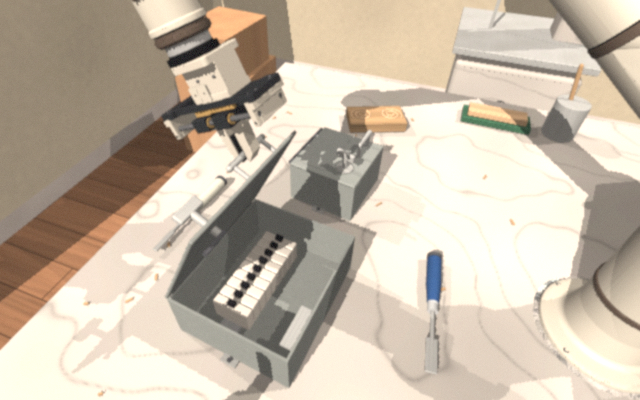

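At about 65° so far, with modest forces. I'll continue holding the tool's tilt, then relax the grip to 3 N and slide the fingers off the bar lengthwise, because opening the jaws there would push the panel.

```bash
python3 - <<'E'
from bench import manip, effector, viewer
from h import *
import cv2
np.set_printoptions(precision=3,suppress=True)
r0=down(YAW)
for th in (1.2,1.3,1.4):
    for tilt in (.44,.38,.32):
        p,o=arc(th,HND,r0,tilt/th)
        try: manip.servo_line(p,o,vel=.12); break
        except manip.PlanningError as e: print(th,tilt,e)
    else: break
    print(th,tilt,manip.current_clock(),manip.current_force(),manip.current_wrist_torque(),manip.current_finger_gap(),flush=True)
    if np.linalg.norm(manip.current_force())>35: break
for n in("side",): cv2.imwrite(f"pics/{n}5.png",cv2.convertScaleAbs(viewer.get_image(n)[:,:,::-1],alpha=1.4))
print(manip.current_q())
E
```

```text
1.2 0.44 18.4083 [-0.069 -0.462 12.817] [-0.174  0.818  0.125] 0.010604957282463101
1.3 0.44 18.7167 [ 1.4    0.062 11.014] [-0.079  0.346  0.095] 0.010228018780224543
1.4 0.44 19.025 [ 3.194 -0.542 11.055] [-0.144 -0.083  0.082] 0.010481373821981782
[ 0.257  1.04  -1.054  0.821  0.611  1.972 -0.591]
```

View pics/side5.png

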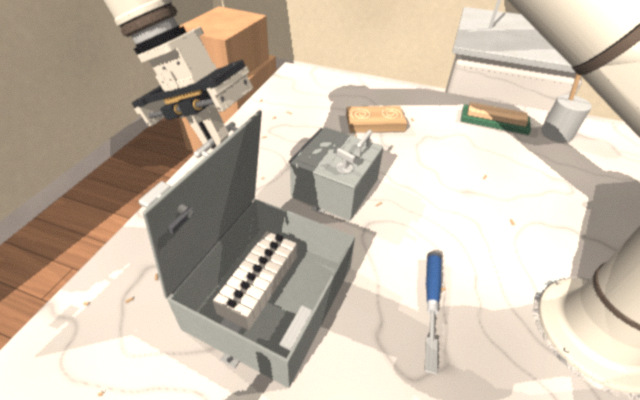

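```bash
python3 - <<'E'
from bench import manip, effector, viewer
from h import *
import cv2
np.set_printoptions(precision=3,suppress=True)
effector.close(f_grip=3)
print(manip.current_force(),manip.current_finger_gap())
z=R.from_quat(manip.current_tcp_rot()).as_matrix()[:,2]
p=np.array(manip.current_tool_pos())
for d in (.012,.03,.06):
    manip.servo_line(p-z*d,vel=.06); print(d,manip.current_clock(),manip.current_force(),manip.current_finger_gap())
manip.sleep(.2)
for n in("side","top"): cv2.imwrite(f"pics/{n}6.png",cv2.convertScaleAbs(viewer.get_image(n)[:,:,::-1],alpha=1.4))
E
```

```text
[ 1.646 -0.2    3.658] 0.010709193873028136
0.012 19.6583 [-1.058 -0.034  0.114] 0.010776230401748646
0.03 20.1083 [ 0.063 -0.174  0.395] 0.00029844176400925504Traceback (most recent call last):
  File "<stdin>", line 10, in <module>
bench.PlanningError: the arm cannot follow that straight line within its joint ranges
```

```bash
python3 - <<'E'
from bench import manip, effector, viewer
from h import *
import cv2
np.set_printoptions(precision=3,suppress=True)
p=np.array(manip.current_tool_pos()); print(p)
t=R.from_rotvec(BY*.25)*down(YAW)
for o in (None,(R.from_rotvec(BY*.35)*down(YAW)).as_quat(),t.as_quat()):
    try: manip.servo_line(p+[0,0,.07],o,vel=.12); print("ok"); break
    except manip.PlanningError as e: print(e)
print(manip.current_clock(),manip.current_force(),manip.current_tool_pos())
for n in("side","top"): cv2.imwrite(f"pics/{n}6.png",cv2.convertScaleAbs(viewer.get_image(n)[:,:,::-1],alpha=1.4))
E
```

```text
[0.708 0.08  0.304]
the arm cannot follow that straight line within its joint ranges
ok
20.8417 [0.373 0.506 0.677] [0.708 0.08  0.374]
```

View pics/side6.png

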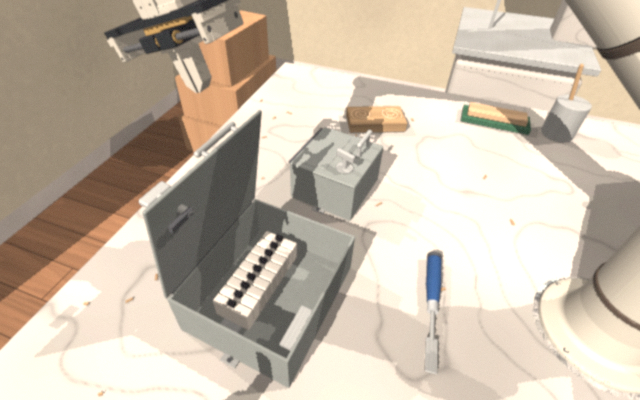

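View pics/top6.png

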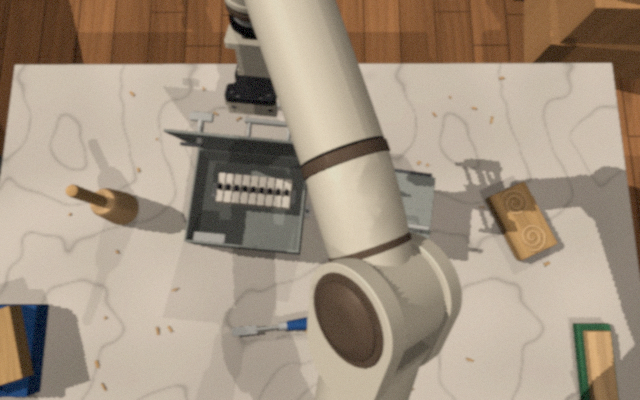

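```bash
python3 - <<'E'
from bench import viewer, manip
from h import *
import cv2
np.set_printoptions(precision=4,suppress=True)
T=viewer.get_calibration("top");S=viewer.get_calibration("side")
hinge=HND+0.185*BX-np.array([0,0,.041])
c,e=tri(T,(167,131),S,(143,208)); v=c-hinge
print(c,e,"panel deg",np.degrees(np.arctan2(v[2],-(v@BX))))
# side only: free edge right corner, plane y=-130 of box
e0,d=ray(S,(260,113)); pt=hinge-.070*BY
s=((pt-e0)@BY)/(d@BY); v=e0+s*d-hinge; print("right corner r",np.hypot(v[2],v@BX),np.degrees(np.arctan2(v[2],-(v@BX))))
a=cv2.convertScaleAbs(cv2.imread("pics/side0.png")[115:215,280:400],alpha=1.4);b=cv2.imread("pics/side6.png")
cv2.imwrite("pics/cmp.png",np.hstack([cv2.resize(x,(390,325)) for x in(a,b[115:215,280:400])]))
cv2.imwrite("pics/k6.png",cv2.resize(b[100:300,100:300],None,fx=3,fy=3))
E
```

```text
[0.6786 0.2689 0.3158] 0.006822411969624355 panel deg 81.40395685117731
right corner r 0.20933090391542122 81.50112607730908
```

View pics/cmp.png

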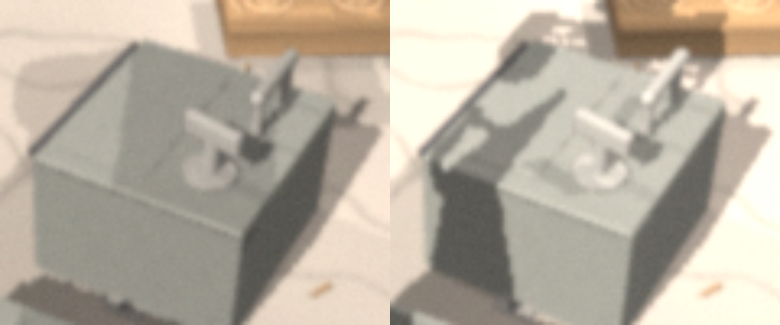

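View pics/k6.png

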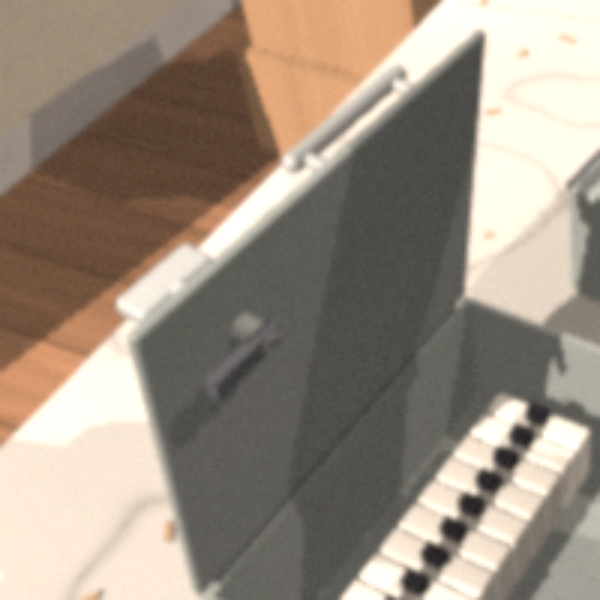

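The panel measures about 81°. The key bar is still parallel to the panel's front edge, the small key is unmoved, and the gripper is clear. Handing in.

```bash
python3 - <<'E'
from bench import manip
print(manip.current_clock(),manip.current_force(),manip.current_joint_velocities().max()); manip.hand_in()
E
```

```text
20.9417 [-0.2809114  -0.25589488 -1.8485701 ] 0.005988050294740721
the job is handed in; nothing more can be done
```

I turned the larger box's key clockwise to its stop, lifted the panel by its bar handle, and left it open at about 81°. I handed the job in at 20.9 s with the gripper clear of everything.

- **Key:** before the lift, the wrist view put the key bar parallel to the handle to within about 0.01 rad. After the lift it still looked parallel to the panel's front edge.
- **Panel:** the free-edge corners gave 81.4° from two views and 81.5° from the side view alone. The two rays for the first figure missed each other by 7 mm, and the side-only point came out at 209 mm from the hinge instead of about 220 mm. So the angle is good to a few degrees, still well above 70°.
- **Smaller box:** its key looks the same in the before and after pictures.
- **Forces:** readings taken between moves stayed under about 15 N.
- **Arm retreat:** two straight-line moves were refused at the wrist's joint range after I let go of the handle. I backed the arm out upward with less tilt instead.

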